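Draw a dropped washer out from behind the coupling guard

ROBOT

A 7-joint arm with a two-finger parallel gripper is mounted at the origin on the work surface. World frame = base frame: x ahead of the robot, y to its left, z up, the work surface at z = 0. Lengths are in mm, angles in rad, forces in N, time in s.
With the tool pointing down it reaches from about 400 to 900 mm from the base axis. Payload 5.6 kg.
Tool frame: the origin (TCP) lies midway between the tips of the shut fingers; the grasp point (between the pads) lies 19 mm behind it; x points along the fingers, y is the direction in which the jaws open and shut, and the axes are right-handed (so a half turn about x gives the same grasp; the last joint's range is limited). The gripper opens to 92 mm and grips with 3 to 60 N. Pads are 20 mm wide; open, the fingers measure 128 mm over their backs; the gripper's body (75 mm by 189 mm) begins 69 mm behind the grasp point.
Start: joints at [-1.197, 0.468, -0.012, 1.603, 0.006, 1.071, -0.056], TCP at [263.184, 594.343, 214.592] pointing down, gripper open.
Joint ranges: [-2.53, 2.53], [-0.31, 2.02], [-1.57, 1.55], [0.28, 2.44], [-1.29, 4.43], [0.15, 1.84], [-2.92, 2.92]. Speed limits (rad/s): [2.57, 2.57, 3.14, 3.14, 3.14, 3.14, 3.14].

INTERFACE

Orientations are given as a rotation vector (axis times angle).
In Python, from cell import robot, grip, kin, viewer gives the robot as it stands. Calls block until the motion is done:
- robot.movep(position, orientation): joint-space move of the TCP to a pose.
- robot.servo_line(position, feed=150, rotation=None): straight line of the TCP; rotation=None keeps the orientation; feed is the mean speed in mm/s.
- robot.goto_joints(angles): joint-space move.
- grip(opening, newtons=None): opening from 0.0 (shut) to 1.0 (fully open); newtons is the grip in N (None keeps the last); returns when the fingers have stopped.
- robot.hold(seconds).
- kin.ik(position, orientation): joint angles nearest the present ones, or None.
- robot.observe(): the state.
- viewer.read_camera(name): name is "side" or "top" or "wrist"; returns the picture (480x640x3 uint8, red, green, blue); there is no depth.
- viewer.camera_info(name): a dict with "camera_matrix" (3x3 intrinsics, pixels), "R" (3x3) and "t" (3): a world point X has camera coordinates R X + t. Camera axes: x right, y down, z forward; pixel columns grow to the right and rows downward; lengths in mm; the calibration is good to about 2 mm. A picture is of the moment at which its call begins: read the wrist's pose just before it. camera_info takes no time and is no camera call; for the wrist camera it gives the pose at the moment of the call.
A pose or a line that the arm cannot do raises robot.IKError and nothing moves.
- robot.job_done(): hands the job in, once; it reports no verdict.
Trained networks look in the newest picture that a camera, given by its name, has taken for a name from the list of things; names that differ only in an ending like _2 or _b are one class to them, and where a whole thing is asked for, a point or a joint stands for the part that bears it (a point fixed in the world has none). Each returns a list of dicts, best first, with "confidence" (0 to 1); they miss things now and then, are a little off and sometimes report something else, mostly with a low value. They report only what shows in the picture. A call takes as long as a camera call.
- viewer.silhouettes(name, camera): "mask" (480x640 bool, what is visible of it).
- viewer.pinpoint(name, camera): "at" ([x, y, z] in mm, in the coordinates of the camera as it stood for that picture, good to about 4 mm: a listed point, or the origin of a listed thing).
The state is a dict: "t": time; "joints": joint angles; "joint_velocities": joint speeds; "joint_torque": joint torques, N m; "tcp_pos": TCP position; "tcp_rot": TCP orientation; "contact_force": force on the tool from outside, world axes, zero at the start; "wrist_torque": the same for the moment, N m; "grip_width": opening from 0.0 (shut) to 1.0 (fully open).
Only numpy, scipy, OpenCV 4.12 (cv2) and the standard library are available. Lean on these libraries where they do the work, as an engineer would, in place of code of your own. Each camera call takes 0.05 s, during which the arm holds its last target. There are 200 camera calls.

TASK

The big flat washer has been dropped into the drip tray behind the bar guard of the drive set: reach under the guard with the pull hook, catch the washer by its hole and draw it out flat over the tray floor until you feel it bear firmly on the tray's front rim; hold it there for a moment with a pull of about 6 N (half a kilo). Work by feel: never press or pull on the tray, rim or guard with more than 12 N, keep the gripper off the machine, and leave the other things where they are. Then lay the hook down on the open bench, clear of the machine, with the washer left lying flat in the tray, out in front of the guard.

Things in the scene. Friction and masses are not known exactly. Their poses are not given: they have to be found in the camera images.
- guard_gap (a point): Point on the tray floor below the middle of the guard's front face. Fixed; place and heading vary. Axes: x inward to the machine, y along the guard, z up. The tray floor is flat, level, at this height, 30 mm above the bench. The guard's bottom rail (8 mm bar along y, at x = 0, y = -203 to 203 mm) leaves 54 mm free above the floor; above it bars 45 mm apart, and on top: no hand gets in.
- washer_center (a point): Centre of the washer, half-way up: a plain flat steel ring 56 mm across, hole 27 mm, 6 mm thick, about 0.09 kg, lying flat on the tray floor behind the guard: 36 to 86 mm in from guard_gap and 55 to 105 mm to either side of the middle. The only washer there. Its z points up; its heading means nothing.
- hook_grip (a point): Centre of the pull hook's wooden handle: 110 mm long, 24 wide, 36 high, flat-sided. Axes: x along the rod towards its hooked end, y across the handle (grip the sides 24 mm apart), z up. An 8 mm steel rod runs on from the handle, 8 mm above this point, to x = 290 mm, where it is bent square down into the toe. 0.26 kg, balances about 55 mm ahead of this point.
- hook: The whole hook; origin under the middle of the handle, axes as hook_grip. Its toe is an 8 mm round bar with a half-round end, lowest at x = 290, y = 0, z = 0 mm from here: level with the handle's underside, so the hook stands on the bench on handle and toe. It catches the thin washer only when down on the tray floor (or within 2 mm). Pressed down, the long hook pitches in the grip.
- drive: The drive set: blue motor and green gearbox on two grey side runners and bearers, behind a cage of grey bars; origin on the bench, 96 mm in from guard_gap, same axes. Fixed. Its dark drip tray slides between the runners: y = -188 to 188 mm, front rim 10 mm above the floor, 5 mm thick. It is too stiff to move here, but how far it stands out is not measured.
- washer: The washer as a body; origin at the centre of its underside. The front rim's inner face lies 69 to 109 mm out in front of guard_gap (its place is found by feel or by eye): the washer's centre stops 28 mm short of it. Against the rim it is hard: a millimetre more pull is about 10 N.
- bolt: Bystander: a 50 mm hexagon bolt lying on the tray floor behind the guard, on the other side of the middle from the washer.
- nut: Bystander: a round steel collar, 29 mm across, 14 mm high, on the tray floor behind the guard near the middle.
- spanner: Bystander: 200 mm spanner on the bench, near the hook's handle.
- screwdriver: Bystander: 200 mm screwdriver on the bench, left of the hook.
- oil: Bystander: oil bottle, 52 mm across, 150 mm high, on the bench well ahead, a little left.
- bin: Bystander: black open bin, 160 x 110 x 70 mm, on the bench ahead to the left.
- mug: Bystander: white mug, 90 mm high, on the bench well ahead, beyond the hook's toe.

How it is judged (in metres and radians):
On the way, in this order (a step that is already met when the one before it is completed fails the run):
1. the hook is drawing the washer out under the guard, flat on the tray floor (x of washer_center in the frame of guard_gap below 0 m and z of washer_center in the frame of guard_gap below 0.008 m and contact force between hook and washer above 0.05 N).
2. the hook pulls the washer firmly against the front rim (it bears on the tray with more than 3 N) for 0.3 s (x of washer_center in the frame of guard_gap below -0.035 m and contact force between washer and drive above 3 N and contact force between hook and washer above 2 N), for 0.3 s.
At the end, for the whole second after the job is handed in: The washer lies flat and still on the tray floor in front of the guard, its centre at least 35 mm out from the guard's front bars, still inside the tray; the hook lies still on the bench, not touching the machine (x of washer_center in the frame of guard_gap between -0.085 and -0.035 m and z of washer_center in the frame of guard_gap below 0.006 m and angle between washer's own z axis and vertical below 0.08 rad and linear speed of washer below 0.01 m/s and height (world z) of hook_grip below 0.03 m and linear speed of hook below 0.02 m/s and contact force between hook and drive below 0.05 N).
It fails at once if the hook presses or knocks on the tray, rim, guard or machine with more than 12 N (contact force between hook and drive above 12 N).
It fails at once if the washer is pulled or pressed against the tray, rim or guard with more than 12 N (contact force between washer and drive above 12 N).
It fails at once if the robot itself touches the machine with more than 2 N (contact force between any of the arm, the fingers and drive above 2 N).
It fails at once if a bystander is moved by more than 25 mm (distance of any of bolt, nut, spanner, screwdriver, oil, bin, mug from where it was at the start of the episode above 0.025 m).
It also fails if it takes over 58 s, if anything falls off the work surface, if the arm or the gripper's body presses on something with over 40 N, if the wrist force passes 120 N, or if a joint passes its speed limit or range.

## Working session

There is one attempt and no reset: what is moved stays moved. The work goes in short steps, each a Python script; the robot and the scene stay as the last script left them, time stands still between calls to the robot, and variables do not carry over. Pictures are saved under pics/ and viewed, about 8 in all and at most 12, crops included, and the job is handed in when it is done.

```bash
ls; mkdir -p pics
cat > h.py <<'E'
import numpy as np, cv2
from cell import robot, grip, kin, viewer
from scipy.spatial.transform import Rotation as Rn
def world(cam,p,ci=None):
    ci=ci or viewer.camera_info(cam); return np.array(ci["R"]).T@(np.array(p)-np.array(ci["t"]))
def save(cam,fn):
    im=viewer.read_camera(cam); cv2.imwrite("pics/"+fn,im[:,:,::-1]); return im
def pix2plane(cam,u,v,z,ci=None):
    ci=ci or viewer.camera_info(cam); R=np.array(ci["R"]);t=np.array(ci["t"])
    d=R.T@np.linalg.solve(np.array(ci["camera_matrix"]),[u,v,1.]); c=-R.T@t
    return c+d*(z-c[2])/d[2]
def proj(cam,X,ci=None):
    ci=ci or viewer.camera_info(cam)
    p=np.array(ci["camera_matrix"])@(np.array(ci["R"])@np.array(X,float)+np.array(ci["t"])); return p[:2]/p[2]
E
python3 - <<'E'
from h import *
np.set_printoptions(precision=1,suppress=True)
for c in("top","side"):
    save(c,c+"0.png")
    for n in("guard_gap","washer_center","hook_grip","hook","drive","bolt","nut","spanner","screwdriver","oil","bin","mug"):
        r=viewer.pinpoint(n,c)
        print(c,n,[(round(x["confidence"],2),world(c,x["at"])) for x in r[:2]])
    ci=viewer.camera_info(c);print(-np.array(ci["R"]).T@ci["t"])
s=robot.observe();print(s["t"],s["tcp_rot"],s["contact_force"])
E
```

```text
pics
top guard_gap [(0.9, array([ 499.9, -238.1,   28.2]))]
top washer_center [(0.68, array([ 565.5, -288.6,   29.2]))]
top hook_grip [(0.84, array([444.7, 275.4,  14.6])), (0.28, array([575.6, 452. ,  -2.9]))]
top hook [(0.83, array([444.7, 277.9,   0.6]))]
top drive [(0.93, array([ 492.9, -336. ,    4.3]))]
top bolt [(0.61, array([ 397.6, -278.4,   30. ])), (0.52, array([772.7, 190.4,   0.9]))]
top nut [(0.6, array([ 498.3, -302.5,   32.5])), (0.52, array([ 494.7, -333.9,    4.8]))]
top spanner [(0.88, array([320.3, 424.2,   0.9]))]
top screwdriver [(0.8, array([577.4, 453.2,   1.3]))]
top oil [(0.95, array([772.1, 190.5,  -4.2])), (0.68, array([ 500.9, -303.4,   30.6]))]
top bin [(0.74, array([684.5, 304.1,  -1.1]))]
top mug [(0.87, array([805.7,  -2. ,   2.3]))]
[ 375.5   50.4 1364.1]
side guard_gap [(0.68, array([ 498.7, -233.2,   32.7]))]
side washer_center [(0.77, array([ 563.5, -286.5,   32.5])), (0.65, array([ 501.4, -232.5,   35.7]))]
side hook_grip [(0.84, array([447. , 284.5,  14.7]))]
side hook [(0.83, array([447.1, 279.4,  -0.6]))]
side drive [(0.68, array([ 494., -328.,    0.]))]
side bolt [(0.72, array([ 399.9, -279.3,   24.4]))]
side nut [(0.67, array([ 498.8, -303.2,   28.1])), (0.43, array([688.8, 310.2,  -7.6]))]
side spanner [(0.69, array([320.5, 423.2,  -0.6]))]
side screwdriver [(0.96, array([579.6, 455.8,   1.5])), (0.35, array([772.1, 190.4,   2.1]))]
side oil [(0.94, array([775. , 190.7,   0.3]))]
side bin [(0.8, array([690.9, 307.3,  -2.7])), (0.72, array([580.8, 458. ,  -3.5]))]
side mug [(0.59, array([808.6,   6.2,  -2. ]))]
[ -71.3 -492.   971.4]
1.3 [ 0.3  1.5 -0.3] [-0.2  0.8  0.2]
```

View pics/top0.png

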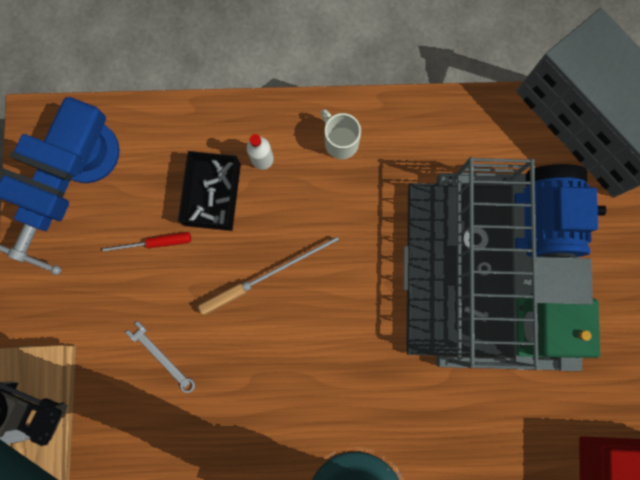

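View pics/side0.png

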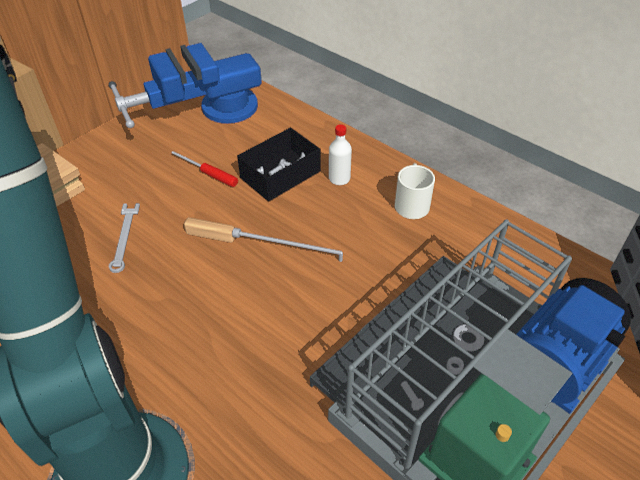

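Run:
```python
from h import *
np.set_printoptions(precision=3,suppress=True)
s=robot.observe();print(Rn.from_rotvec(s["tcp_rot"]).as_matrix(),s["tcp_rot"],s["tcp_pos"])
for n in("hook","guard_gap"):
  for c in("top","side"):
    print(c,n,proj(c,[445,277,0]))
# hook mask axis
from cell import viewer
for c in("top",):
    save(c,"t1.png")
    r=viewer.silhouettes("hook",c)[0];m=r["mask"];v,u=np.nonzero(m);print(r["confidence"],m.sum(),u.min(),u.max(),v.min(),v.max())
    P=np.array([pix2plane(c,a,b,22)[:2] for a,b in zip(u,v)])
    (x,y),_,_=(0,0),0,0
    l=cv2.fitLine(P.astype(np.float32),cv2.DIST_L2,0,.1,.1).ravel();print(l,np.degrees(np.arctan2(l[1],l[0])))
    q=(P-l[2:])@l[:2];print(q.min(),q.max(), l[2:]+q.min()*l[:2],l[2:]+q.max()*l[:2])
    r=viewer.silhouettes("washer_center",c)
    for x in r[:2]:
        v,u=np.nonzero(x["mask"]);print("washer",x["confidence"],len(u),u.min(),u.max(),v.min(),v.max(),pix2plane(c,(u.min()+u.max())/2,(v.min()+v.max())/2,36))
```

```text
[[ 0.     0.405  0.914]
 [ 0.     0.914 -0.405]
 [-1.     0.     0.   ]] [ 0.327  1.546 -0.327] [263.182 594.343 214.595]
top hook [225.613 299.592]
side hook [211.998 237.549]
top guard_gap [225.613 299.592]
side guard_gap [211.998 237.549]
0.98 1086 198 337 238 314
[  0.447  -0.894 477.677 217.736] -63.439476
-128.3898434624455 219.98260492269193 [420.268 332.576] [576.041  20.97 ]
washer 0.8 320 462 487 227 248 [ 566.937 -287.13    36.   ]
```

The hook lies handle-left at pixels (200–338, 238–314) in top0. The machine is at right with its tray front edge at u≈408, and the washer is at (475, 238) behind the guard. side0 agrees with this. Next I move above the hook and refine the machine heading.

```bash
cat >> h.py <<'E'
def rot(deg):  # tool down, tool z = hook x at heading deg
    a=np.radians(deg); d=np.array([np.cos(a),np.sin(a),0]); hy=np.array([-d[1],d[0],0])
    return Rn.from_matrix(np.c_[[0,0,-1],hy,d]).as_rotvec()
E
python3 - <<'E'
from h import *
np.set_printoptions(precision=3,suppress=True)
print("ik",kin.ik([446,280,4],rot(-63.4)),kin.ik([566,2,34],rot(-90)),kin.ik([566,150,34],rot(-90)))
robot.movep([440,290,200],rot(-63.4))
save("wrist","w1.png");ci=viewer.camera_info("wrist")
for n in("hook_grip","hook"):
    print(n,[(round(x["confidence"],2),world("wrist",x["at"],ci)) for x in viewer.pinpoint(n,"wrist")[:1]])
r=viewer.silhouettes("hook_grip","wrist")[0]["mask"];cv2.imwrite("pics/m.png",r*255);v,u=np.nonzero(r);print(u.min(),u.max(),v.min(),v.max())
A=[];
for z in(36,):
    P=np.array([pix2plane("wrist",a,b,z,ci)[:2] for a,b in zip(u[::7],v[::7])]);l=cv2.fitLine(P.astype(np.float32),cv2.DIST_L2,0,.1,.1).ravel();q=(P-l[2:])@l[:2];print(l,q.min(),q.max(),np.degrees(np.arctan2(l[1],l[0])))
save("top","t2.png")
for n in("guard_gap","drive","washer_center","washer"):
    print(n,[(round(x["confidence"],2),world("top",x["at"])) for x in viewer.pinpoint(n,"top")[:1]])
im=cv2.imread("pics/top0.png")[150:380,380:600];a=cv2.resize(im,None,fx=2.6,fy=2.6,interpolation=cv2.INTER_CUBIC)
w=cv2.resize(cv2.imread("pics/w1.png"),None,fx=.35,fy=.35)
cv2.imwrite("pics/c1.png",cv2.convertScaleAbs(np.hstack([a,cv2.copyMakeBorder(w,0,a.shape[0]-w.shape[0],0,0,cv2.BORDER_CONSTANT)]),alpha=1.5))
print(a.shape,robot.observe()["t"])
E
```

```text
ik [-0.752  0.584  0.159  2.037 -0.173  0.533 -0.005] [-0.423  0.613  0.468  1.952 -0.428  0.675  0.311] [-0.61   0.624  0.386  1.899 -0.355  0.686 -0.013]
hook_grip [(0.68, array([450.116, 280.558,  18.919]))]
hook [(0.91, array([442.042, 285.23 ,   2.254]))]
318 349 161 479
[  0.446  -0.895 460.387 257.407] -88.43884012920974 223.76713879746586 -63.502872
guard_gap [(0.57, array([ 497.928, -235.549,   26.976]))]
drive [(0.77, array([ 494.015, -333.123,    2.029]))]
washer_center [(0.69, array([ 564.676, -289.782,   30.404]))]
washer [(0.7, array([ 565.532, -287.6  ,   31.207]))]
(598, 572, 3) 3.225[ WARN:0@5.755] global loadsave.cpp:1063 imwrite_ Unsupported depth image for selected encoder is fallbacked to CV_8U.
```

View pics/c1.png

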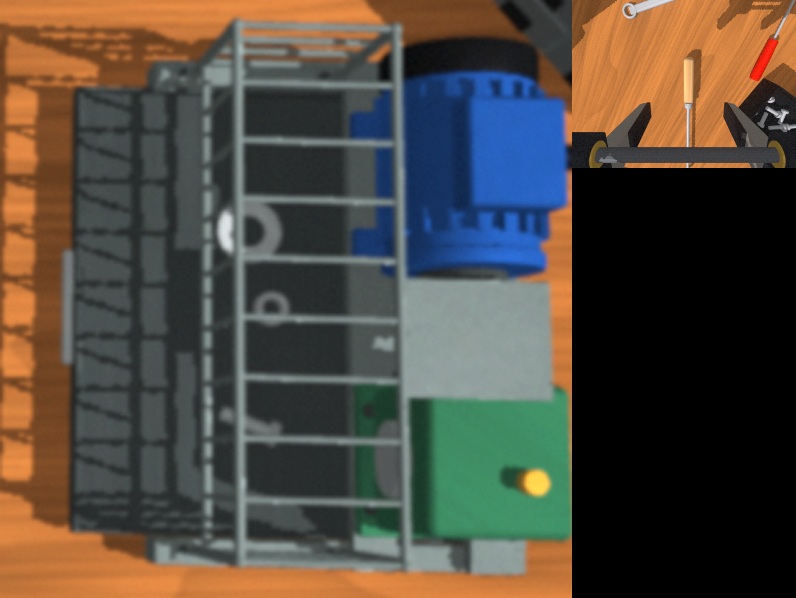

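The crop shows the washer ring at (255, 230), the collar at (271, 307), the tray front edge at u≈73 and clear space in front of the handle. I'll compute the heading, then grasp.

Run:
```python
from h import *
np.set_printoptions(precision=2,suppress=True)
f=lambda u,v,z:pix2plane("top",380+u/2.6,150+v/2.6,z)
for nm,p,q,z in(("tray",(75,90),(71,530),40),("frontrail",(238,25),(241,565),200),("rearrail",(397,30),(407,570),200),("lowrail?",(207,80),(209,540),90)):
    a,b=f(*p,z),f(*q,z);d=a-b;print(nm,a,b,np.degrees(np.arctan2(d[1],d[0]))-90)
print("washer ring",f(250,230,36),"nut",f(271,307,37))
R=rot(-63.5);p=np.array([459.4,256.2,0])
robot.movep(p+[0,0,110],R); robot.servo_line(p+[0,0,4],feed=90)
s=robot.observe();print(s["contact_force"])
grip(0.1,50);robot.hold(.2);s=robot.observe();print(s["grip_width"]*92,s["contact_force"])
robot.servo_line(p+[0,0,64],feed=60);robot.hold(.3);s=robot.observe();print(s["contact_force"],s["wrist_torque"],s["tcp_pos"],s["t"])
save("side","s2.png");save("top","t3.png")
for c in("side","top"):
    for n in("hook","hook_grip"):print(c,n,[(round(x["confidence"],2),world(c,x["at"])) for x in viewer.pinpoint(n,c)[:1]])
im=cv2.imread("pics/side0.png")
a=cv2.resize(cv2.imread("pics/s2.png")[150:310,150:400],None,fx=3.1,fy=3.1);b=cv2.resize(cv2.imread("pics/t3.png")[220:330,190:350],None,fx=1.85,fy=1.85)
cv2.imwrite("pics/c2.png",a)
```

```text
tray [ 691.17 -144.69   40.  ] [ 314.44 -124.22   40.  ] -93.11053708522512
frontrail [ 700.96 -249.03  200.  ] [ 293.07 -226.87  200.  ] -93.11030846372252
rearrail [ 693.84 -371.4   200.  ] [ 286.08 -348.7   200.  ] -93.18627982197104
lowrail? [ 684.95 -248.47   90.  ] [ 305.75 -228.46   90.  ] -93.02074469912026
washer ring [ 564.66 -290.71   36.  ] nut [ 497.46 -304.41   37.  ]
[-0.58  0.15 -0.94]
23.832979942151614 [ 1.09  0.24 -1.19]
[ 0.41  0.27 -2.79] [ 0.04  0.04 -0.02] [459.28 256.07  63.75] 7.7083
side hook [(0.86, array([444.99, 284.53,  61.19]))]
side hook_grip [(0.52, array([443.37, 285.78,  61.49]))]
top hook []
top hook_grip []
```

View pics/c2.png

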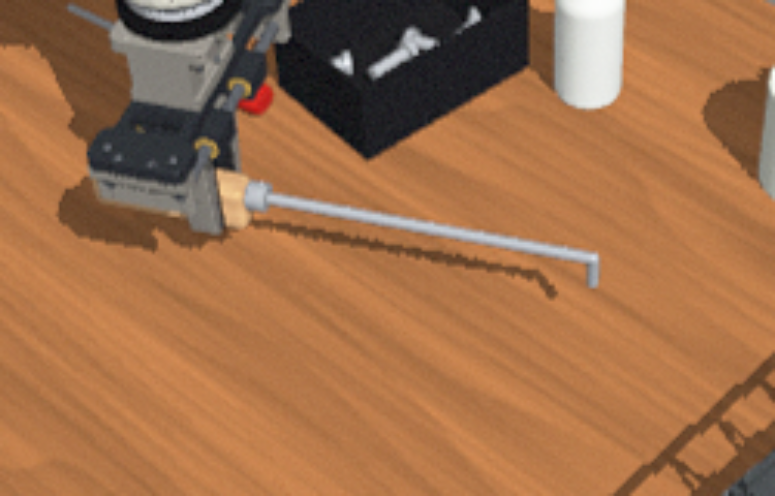

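The hook is held level, with its toe bottom at crop (594, 283). I'll check the toe position, then go to a pre-entry pose.

```bash
cat >> h.py <<'E'
H=-93.1; gx=np.array([np.cos(np.radians(H)),np.sin(np.radians(H)),0]); gy=np.array([-gx[1],gx[0],0]); G=np.array([499,-237.,30])
def g2w(x,y,z): return G+x*gx+y*gy+[0,0,z]
def w2g(p): q=np.array(p)-G; return np.array([q@gx,q@gy,q[2]])
OFF=np.array([258.3,0,-4.])  # toe tip from TCP: along, lateral, z
def tcp(x,y,z,off=OFF): return g2w(x-off[0],y-off[1],z-off[2])
E
python3 - <<'E'
from h import *
np.set_printoptions(precision=2,suppress=True)
print("ray",pix2plane("side",341.6,241.3,60))
R=rot(H)
robot.servo_line([459.3,256,110],feed=150)
robot.movep(tcp(-150,68.7,70),R); robot.movep(tcp(-150,68.7,35),R); robot.hold(.3)
s=robot.observe();print(s["tcp_pos"],tcp(-150,68.7,35),s["contact_force"],s["t"])
print("expect toe", g2w(-150,68.7,35),"side px",proj("side",g2w(-150,68.7,35)),"top px rod end",proj("top",g2w(-146,68.7,61)))
save("side","s3.png");save("top","t4.png")
a=cv2.imread("pics/s3.png");b=cv2.imread("pics/t4.png")
u,v=proj("side",g2w(-150,68.7,35)).astype(int);U,V=proj("top",g2w(-146,68.7,61)).astype(int)
c=lambda m,u,v:cv2.resize(m[v-40:v+40,u-50:u+50],None,fx=4,fy=4,interpolation=cv2.INTER_CUBIC)
print(u,v,U,V)
for n in("washer_center",):
  for cc in("side","top"):
    print(cc,n,[(round(x["confidence"],2),w2g(world(cc,x["at"]))) for x in viewer.pinpoint(n,cc)[:2]])
cv2.imwrite("pics/c3.png",cv2.convertScaleAbs(np.hstack([c(a,u,v),c(b,U,V)]),alpha=1.3))
E
```

```text
ray [577.88  23.65  60.  ]
[590.31 167.43  70.28] [589.68 166.99  69.  ] [ 0.41 -0.3  -2.39] 9.7083
expect toe [575.71 -90.93  65.  ] side px [386.45 268.9 ] top px rod end [391.42 232.1 ]
386 268 391 232
side washer_center [(0.83, array([48.41, 69.48,  1.49]))]
top washer_center [(0.81, array([46.24, 68.88,  0.96]))]
```

View pics/c3.png

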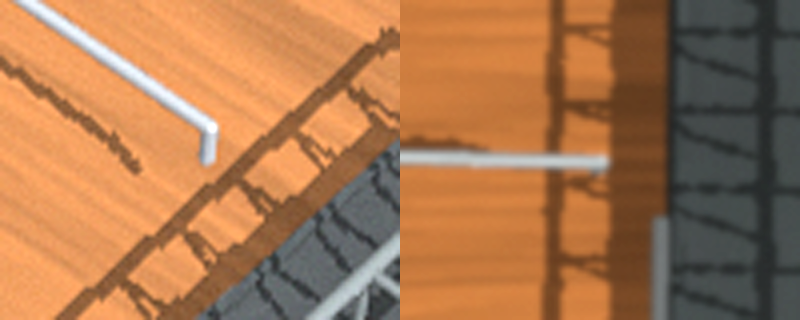

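Run:
```python
from h import *
from scipy.optimize import least_squares
np.set_printoptions(precision=2,suppress=True)
f=lambda p:np.r_[proj("side",g2w(*p))-[388,268.7],proj("top",g2w(p[0]+4,p[1],p[2]+26))-[393.2,233.2]]
r=least_squares(f,[-150,68,35]);print(r.x,r.fun)
s=robot.observe();print(w2g(s["tcp_pos"]),s["tcp_rot"],rot(H))
# tray front edge, top view: outer edge crop x=668 -> u
print("tray front",w2g(pix2plane("top",341+268/4,232,40)))
```

```text
[-145.97   66.4    40.71] [-0.49  0.09  0.38 -0.41]
[-408.4    68.91   39.49] [ 1.25  1.18 -1.25] [ 1.25  1.18 -1.25]
tray front [-103.51   78.27   10.  ]
```

```bash
sed -i 's/^OFF=.*/OFF=np.array([260.5,-1.5,-4.])/' h.py
python3 - <<'E'
from h import *
np.set_printoptions(precision=2,suppress=True)
robot.servo_line(tcp(-150,68.9,14.5),feed=50); robot.hold(.5)
f0=robot.observe()["contact_force"];print("f0",f0)
for x in(-115,-85,-40,0,25,47.6):
    robot.servo_line(tcp(x,68.9,14.5),feed=60)
    s=robot.observe();d=np.array(s["contact_force"])-f0;print(x,w2g(s["tcp_pos"])+OFF,d)
    if np.linalg.norm(d)>2.5: print("STOP");break
robot.hold(.3)
s=robot.observe();print(w2g(s["tcp_pos"])+OFF,s["contact_force"],s["t"])
save("side","s4.png");save("top","t5.png")
a=cv2.imread("pics/s4.png");b=cv2.imread("pics/t5.png")
c=lambda m,u,v:cv2.resize(m[v-40:v+40,u-50:u+50],None,fx=4,fy=4,interpolation=cv2.INTER_CUBIC)
for k in("side","top"):print(proj(k,g2w(47.6,68.9,6)).astype(int))
cv2.imwrite("pics/c4.png",cv2.convertScaleAbs(np.hstack([c(a,*proj("side",g2w(47.6,68.9,6)).astype(int)),c(b,*proj("top",g2w(47.6,68.9,6)).astype(int))]),alpha=1.6))
E
```

```text
f0 [ 0.89 -0.34 -2.59]
-115 [-115.23   68.92   14.56] [-0.94 -0.03  0.12]
-85 [-84.98  68.96  14.55] [-0.58 -0.27  0.48]
-40 [-40.48  68.9   14.48] [-0.93  0.71  0.53]
0 [-0.29 68.93 14.49] [-0.91  1.23  0.38]
25 [25.31 68.87 14.48] [-1.6   0.34 -0.04]
47.6 [48.   68.87 14.5 ] [-1.26 -0.03  0.98]
[47.26 68.9  14.48] [-0.38  0.02 -2.24] 15.4667
[468 337]
[475 238]
```

View pics/c4.png

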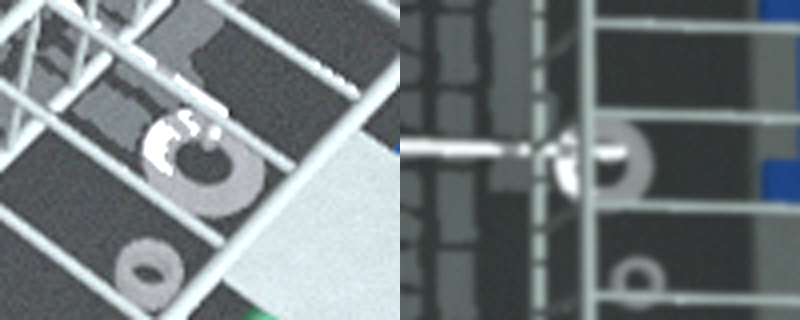

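The top view, corrected for parallax, puts the toe over the hole centre at (605, 161), against a ring centre of (605, 162). Now I lower it by feel.

```bash
cat >> h.py <<'E'
def feel(n=5):
    F=[];T=[]
    for _ in range(n):
        s=robot.observe();F.append(s["contact_force"]);T.append(s["wrist_torque"]);robot.hold(.02)
    return np.mean(F,0),np.mean(T,0),w2g(s["tcp_pos"])+OFF
E
python3 - <<'E'
from h import *
np.set_printoptions(precision=2,suppress=True)
f0,t0,p=feel(10);print(f0,t0,p)
for z in list(np.arange(12,3,-2.))+list(np.arange(3,-7,-.75)):
    robot.servo_line(tcp(47.6,68.9,z),feed=20)
    f,t,p=feel();print(z,p[2].round(2),f-f0,t-t0)
    if f[2]-f0[2]>1.0 or np.linalg.norm(t-t0)>.25: print("contact");break
print(robot.observe()["t"])
E
```

```text
[ 0.03 -0.35 -2.59] [0.01 0.06 0.  ] [47.52 68.91 14.48]
12.0 11.91 [0.   0.2  0.25] [-0.03  0.02 -0.01]
10.0 9.94 [0.38 0.39 0.26] [-0.02  0.02  0.01]
8.0 7.94 [0.28 0.29 0.07] [-0.   -0.   -0.01]
6.0 5.93 [ 0.19 -0.08 -0.11] [ 0.01 -0.01 -0.02]
4.0 3.91 [-0.03  0.32  0.36] [-0.   -0.    0.02]
3.0 2.98 [ 0.09  0.14 -0.06] [ 0.    0.01 -0.01]
2.25 2.24 [ 0.06  0.46 -0.16] [-0.01 -0.01  0.01]
1.5 1.47 [ 0.02  0.55 -0.11] [-0.02 -0.01 -0.  ]
0.75 0.72 [-0.22  0.25  0.01] [-0.01  0.01 -0.01]
0.0 0.01 [0.28 0.58 0.59] [-0.07  0.01  0.03]
-0.75 -0.66 [0.02 0.98 1.28] [-0.26  0.    0.  ]
contact
19.425
```

Run:
```python
from h import *
np.set_printoptions(precision=2,suppress=True)
robot.servo_line(tcp(47.6,68.9,0),feed=20)
for x in(35,20,0,-20):
    robot.servo_line(tcp(x,68.9,0),feed=35);f,t,p=feel();print(p,f,t)
save("side","s5.png")
for cc in("side","top"):
    if cc=="top":save("top","t6.png")
    print(cc,[(round(x["confidence"],2),w2g(world(cc,x["at"]))) for x in viewer.pinpoint("washer_center",cc)[:2]])
a=cv2.imread("pics/s5.png");b=cv2.imread("pics/t6.png")
c=lambda m,u,v:cv2.resize(m[v-40:v+40,u-50:u+50],None,fx=4,fy=4,interpolation=cv2.INTER_CUBIC)
q=g2w(-15,68.9,6)
cv2.imwrite("pics/c5.png",cv2.convertScaleAbs(np.hstack([c(a,*proj("side",q).astype(int)),c(b,*proj("top",q).astype(int))]),alpha=1.6))
print(robot.observe()["t"])
```

```text
[34.79 68.93  0.01] [ 0.05 -0.1  -2.11] [-0.06  0.03 -0.  ]
[19.79 68.94  0.02] [ 0.    0.47 -2.34] [-0.06  0.06  0.  ]
[-0.1  68.93  0.03] [-0.04  0.24 -2.16] [-0.06  0.05  0.01]
[-20.1   68.95   0.02] [-0.08  0.5  -2.12] [-0.04  0.05 -0.01]
side [(0.59, array([-13.03,  68.17,   2.93]))]
top []
22.7417
```

View pics/c5.png

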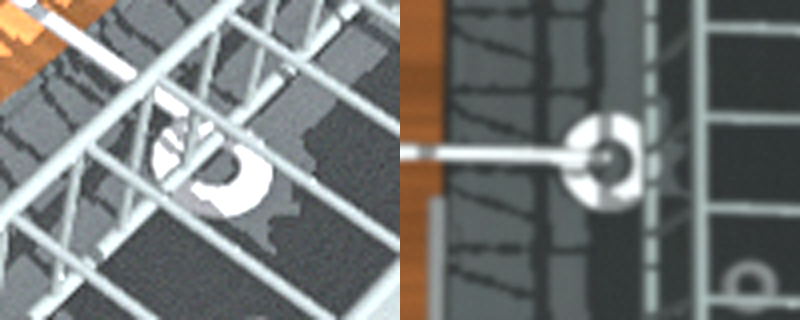

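The washer is caught, with its ring centred at about (607, 162) in the top view and the toe in its hole. I'll draw it on and feel for the rim.

Run:
```python
from h import *
np.set_printoptions(precision=2,suppress=True)
robot.servo_line(tcp(-55,68.9,0),feed=35);robot.hold(.2)
f0,t0,p=feel(10);print(f0@gx,f0,p)
x=-55.;step=1.;ok=False
while x>-105:
    x-=step;robot.servo_line(tcp(x,68.9,0),feed=12)
    f,t,p=feel(3);F=(f-f0)@gx
    if F>.8: 
        robot.hold(.05);f,t,p=feel(6);F=(f-f0)@gx
        print(round(x,2),p,"pull",round(F,2),f-f0)
        if F>.9: step=.2
    if F>5.4: ok=True;break
print(ok,x,F,robot.observe()["t"])
if ok:
    for _ in range(4):
        robot.hold(.15);f,t,p=feel(6);print("hold",(f-f0)@gx,p)
    save("side","s6.png");print([(round(k["confidence"],2),w2g(world("side",k["at"]))) for k in viewer.pinpoint("washer_center","side")[:2]])
print(robot.observe()["t"])
```

```text
0.024240887351720822 [ 0.01 -0.02 -2.35] [-54.93  68.87  -0.01]
-57.0 [-57.01  68.91   0.02] pull 0.78 [-0.36 -0.76 -0.24]
-58.0 [-58.11  68.88   0.01] pull 0.58 [-0.04 -0.58  0.44]
-73.0 [-73.08  68.9    0.  ] pull 0.0 [ 0.08 -0.01 -0.1 ]
-79.0 [-78.97  68.89  -0.01] pull 1.06 [ 0.15 -1.07  0.13]
-79.2 [-79.02  68.91  -0.01] pull 1.75 [-0.12 -1.74 -0.23]
-79.4 [-79.14  68.87  -0.05] pull 2.72 [-0.56 -2.69 -0.13]
-79.6 [-79.33  68.9   -0.03] pull 3.56 [ 0.06 -3.57  0.09]
-79.8 [-79.52  68.99  -0.01] pull 4.59 [ 0.02 -4.6  -0.32]
-80.0 [-79.67  69.06   0.01] pull 5.0 [ 0.38 -5.02 -0.63]
-80.2 [-79.71  69.09   0.  ] pull 5.56 [ 0.28 -5.58 -0.51]
True -80.20000000000002 5.556413175642668 34.7583
hold 5.78263649589977 [-79.72  69.07  -0.01]
hold 5.513519088819818 [-79.73  69.09   0.03]
hold 5.814078899217899 [-79.72  69.09   0.  ]
hold 5.638016147130474 [-79.71  69.08  -0.01]
[(0.65, array([ 48.04, -95.75,  -4.24])), (0.62, array([-70.15,  72.03,   2.09]))]
35.8583
```

Run:
```python
from h import *
np.set_printoptions(precision=2,suppress=True)
robot.servo_line(tcp(-72,68.9,0.3),feed=15)
robot.servo_line(tcp(-71,68.9,45),feed=40);f0,t0,p=feel();print(p,f0)
robot.servo_line(tcp(-165,9,45),feed=100)
robot.servo_line(tcp(-165,9,-24),feed=50);robot.hold(.3);f0,t0,p=feel(6)
for z in np.arange(-27,-32,-.7):
    robot.servo_line(tcp(-165,9,z),feed=12);f,t,p=feel(4);print(p,f-f0,t-t0)
    if f[2]-f0[2]>1.:break
grip(0.6);robot.hold(.2);print(robot.observe()["contact_force"])
q=tcp(-165,9,0);q[2]=160
robot.servo_line(q,feed=90);robot.hold(.1)
save("side","s7.png");
for n in("washer_center","hook_grip","hook"):print("side",n,[(round(x["confidence"],2),world("side",x["at"]),w2g(world("side",x["at"]))) for x in viewer.pinpoint(n,"side")[:2]])
save("top","t7.png")
for n in("washer_center",):print("top",n,[(round(x["confidence"],2),w2g(world("top",x["at"]))) for x in viewer.pinpoint(n,"top")[:2]])
print(robot.observe()["t"])
```

```text
[-70.99  68.66  44.67] [-0.26  0.1  -2.86]
[-164.96    8.96  -27.1 ] [-0.42  0.31  0.18] [ 0.   -0.01 -0.06]
[-165.02    8.98  -27.7 ] [-0.35 -0.14 -0.14] [ 0.01 -0.02 -0.  ]
[-164.98    9.    -28.42] [-0.18  0.25  0.04] [ 0.01 -0.02  0.01]
[-165.      8.97  -29.13] [-0.48  0.07 -0.03] [-0.01 -0.02 -0.01]
[-164.94    8.99  -29.83] [-0.54  0.38 -0.04] [ 0.03 -0.02  0.01]
[-165.06    9.07  -29.99] [-2.82 -0.52  7.8 ] [-0.25  0.51 -0.  ]
[-0.55 -0.04 -0.47]
side washer_center [(0.86, array([ 574.92, -172.26,   30.86]), array([-68.75,  72.31,   0.86])), (0.32, array([ 497.03, -299.12,   29.03]), array([62.14,  1.4 , -0.97]))]
side hook_grip [(0.74, array([ 498.36, -301.02,   27.21]), array([63.96,  2.83, -2.79])), (0.72, array([539.31, 219.14,  19.38]), array([-457.65,   15.58,  -10.62]))]
side hook [(0.64, array([534.86, 217.48,   0.62]), array([-455.75,   11.23,  -29.38]))]
top washer_center [(0.72, array([-70.21,  72.83,   1.17]))]
46.275
```

View pics/s7.png

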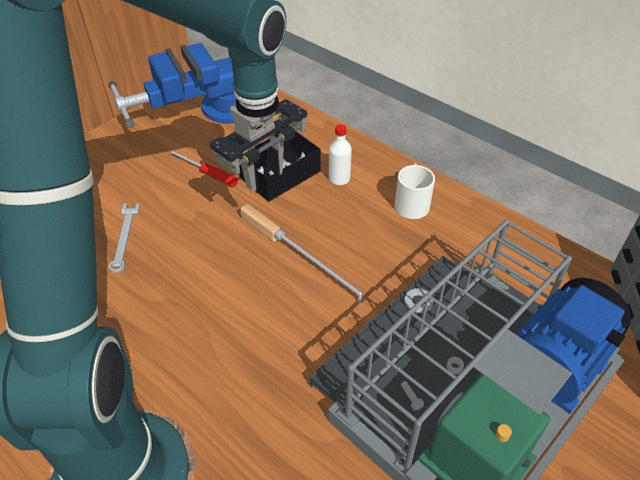

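The picture shows the hook lying on the bench from (245, 210) to (360, 297), clear of the tray. The washer lies flat in the tray in front of the guard at (415, 298), and the bystanders are where they were.

```bash
python3 -c "
from h import *
robot.job_done()"
```

```text
the job is handed in; nothing more can be done
```

The job is handed in. I reached under the guard with the hook, felt the toe touch the tray floor in the washer's hole, and drew the washer out flat. I then pulled it against the front rim at about 5.6–5.8 N for about 1 s. After that I eased off, lifted the hook out and laid it on the open bench.

**Last checks (t = 46.3 s, limit 58 s):**
- **Washer:** both cameras put its centre at about x = −69 to −70 mm, z ≈ 1 mm from guard_gap. That is inside the tray, in front of the guard and flat.
- **Hook:** it lies on the bench with hook_grip at about z = 19 mm, and its toe is roughly 60 mm clear of the tray.
- **Bystanders:** they look unmoved in the picture. I did not measure their final positions.

**Disagreements:**
- One camera estimate put the toe about 5 mm higher than the grasp geometry, but contact with the floor at the expected height settled it.
- The networks gave a few false detections, such as taking the collar for hook_grip. I discounted these against the picture.
- Putting the hook down gave a brief force of about 8 N on the bench, not on the machine.

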